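Put a freshly wound trimmer-line spool away in its screw-top tub

ROBOT

A 6-joint arm with a two-finger parallel gripper is mounted at the origin on the work surface. World frame = base frame: x ahead of the robot, y to its left, z up, the work surface at z = 0. Lengths are in m, angles in rad, forces in N, time in s.
With the tool pointing down it reaches from about 0.35 to 0.975 m from the base axis. Payload 4.9 kg.
Tool frame: the origin (TCP) lies on the centre line of the jaws, within the pads' length; the fingertips stand 22 mm ahead of it and the grasp point (between the pads) lies 3 mm ahead of it (manip.tcp_to_tips is the distance from the TCP to the fingertips, in m); z points along the fingers, x is the direction in which the jaws open and shut, and the axes are right-handed (so a half turn about z gives the same grasp; the last joint's range is limited). The gripper opens to 85 mm and grips with 20 to 120 N. Pads are 22 mm wide; open, the fingers measure 114 mm over their backs; the gripper's body (76 mm by 85 mm) begins 54 mm behind the grasp point. The pads swing forward as they close: fully open they stand 13 mm farther back than shut.
Start: joints at [-1.373, 0.053, 1.613, -0, 1.476, -0.119], TCP at [0.195, -0.594, 0.253] pointing down, gripper open.
Joint ranges: [-3.01, 3.01], [-1.01, 2.22], [0.06, 2.58], [-1.02, 4.17], [0.09, 2.62], [-3.14, 3.14]. Speed limits (rad/s): [2.57, 2.57, 3.14, 3.14, 3.14, 3.14].

INTERFACE

Orientations are given as a unit quaternion [w, x, y, z].
In Python, from plant import manip gives the robot as it stands.
- The arm moves only by the shell command python3 -m pendant 'ROWS'. ROWS is a JSON object of lists of equal length, an entry for each row: "linear": the shift along the tool's x, y, z in cm, a list of three; "rotation": the turn, a rotation vector about the tool's x, y, z in degrees, a list of three; "grip": the closure, from 0 (fully open) to 1 (shut). A call has exactly 10 rows; each row is the pose to reach, as a shift and turn from the pose commanded when the call began, along the tool's axes at that moment; what a row does not reach only later rows make up. A row lasts 1/12 s, in which the tool goes at most 41.7 mm and 7.16 degrees, less where a joint would pass 70% of its speed; a pose out of reach is approached as far as the arm can. A call with a gripper value outside its range is refused whole. The fingers move at their own pace and stop on an object; the grip force is fixed at half the most. Time passes only in rows, so rows that repeat a pose let the fingers close, or fill a call up. It gives the time, the measured TCP pose, the force and the opening at its end, in the units of the state.
- manip.state(): the state, without advancing time (a new reading comes with each control period).
- manip.grab_frame(name): name is "side" or "top"; returns the picture (400x640x3 uint8, red, green, blue); there is no depth.
- manip.calibration(name): a dict with "fx", "fy", "cx", "cy" (pixels), "cam_to_world" (4x4, takes a point from camera to world coordinates). Camera axes: x right, y up, looking along -z (the intrinsics and any distortion apply to the point x, -y, -z); pixel columns grow to the right and rows downward; lengths in m; the calibration is good to about 2 mm. A picture is of the moment at which its call begins. calibration takes no time and is no camera call.
- manip.job_done(): hands the job in, once; it reports no verdict.
The state is a dict: "time": time; "joint_pos": joint angles; "joint_vel": joint speeds; "joint_efforts": joint torques, N m; "tool_pos": TCP position; "tool_rot": TCP orientation; "contact_force": force on the tool from outside, world axes, zero at the start; "ft_torque": the same for the moment, N m; "gripper_width": opening from 0.0 (shut) to 1.0 (fully open).
Only numpy, scipy, OpenCV 4.12 (cv2) and the standard library are available. Lean on these libraries where they do the work, as an engineer would, in place of code of your own. Each camera call takes 0.05 s, during which the arm holds its last target. There are 200 camera calls.

TASK

The spool on the bench winder has just been wound with trimmer line: draw it straight up off the winder's spindle by its button and lower it upright to the bottom of the storage tub, without dropping it. Then close the tub so that the nylon does not dry out: set the lid on its neck and screw it down clockwise until it is snug on the sealing ring, stopping once the resistance has clearly risen, without overtightening it. Leave the empty spool, the oil bottle and the wrench where they lie.

Things in the scene. Friction and masses are not known exactly. Their poses are not given: they have to be found in the camera images.
- winder: Bench winder for trimmer spools, bolted down: grey base 150 x 100 mm, square gear housing, round steel drive plate (76 mm across, top 64 mm above the bench) carrying an upright spindle. A crank with a wooden handle lies on its +y side (up to 112 mm out, below 46 mm height); a thin line-guide post, 100 mm tall, stands at (-55, -36) mm. Origin on the bench under the spindle's axis, z up.
- spindle_tip (a point): Tip of the winder's bare steel spindle, 108 mm above the bench, z up. The spindle is 16 mm in diameter and rises 44 mm above the drive plate. The wound spool starts on the drive plate with the spindle up its bore, and must rise 44 mm or more, straight up, to come free.
- spool_center (a point): Centre (half-way up, on the axis) of the wound spool that starts on the winder: black plastic, 64 mm tall in all, z along its axis, upright. Below, a flanged part 76 mm across and 40 mm tall, filled with light grey nylon line; on top a narrower grip button. A bore of 18 mm diameter and 46 mm depth opens in its underside, which is 32 mm below this point. About 0.2 to 0.3 kg.
- spool_button (a point): Centre of the wound spool's grip button, a plain round cylinder of 36 mm diameter and 24 mm height (12 mm above to 12 mm below this point) on the spool's axis, to be gripped from above at any angle. The upper flange, 76 mm across, lies 12 mm below this point, the spool's underside 52 mm below it.
- tub: White wide-mouth tub in a steel holder screwed to the bench (cannot move): 120 mm across, floor 10 mm above the bench. Origin on the bench under its axis. Outside its neck is a three-start right-hand thread, 33 mm a turn. Ridges begin at the top at 0, 120 and 240 degrees from its x axis (anticlockwise from above) and run down clockwise 104 degrees. Lid lugs drop freely through the gaps at 0-16, 120-136, 240-256.
- tub_mouth (a point): Centre of the tub's open mouth, at the height of the rim: 77 mm above the bench, 67 mm above the tub's inner floor; axes as tub. The mouth is 95 mm wide inside. A black rubber sealing ring (95 to 101 mm across) stands 4 mm proud of the rim. The thread ridges on the neck reach 120 mm across. The spool, standing on the floor, ends 3 mm below the rim.
- seal (a joint): How far the sealing ring on the rim is squashed, in m: 0 untouched, 0.0038 at most; it resists with 8 N per mm. A lid merely resting on it squashes it about 0.0001; a snug lid 0.001 to 0.003, which it keeps when let go; more is overtightened. The torque to turn the lid is near zero while the ring is free, then grows by about 0.3 N m per mm (0.15 to 0.6, less while the hand pauses).
- lid_knob (a point): Centre of the knob of the tub's screw lid, on its axis, z up. Grey round lid, 134 mm across, 57 mm tall, 0.16 kg, lying skirt-down on the bench. The fluted knob, 54 mm in diameter and 30 mm high (15 mm above to 15 mm below this point), is gripped from above at any angle. The lid's flat top is 15 mm below this point, the flat underside that meets the sealing ring 20 mm below.
- lid_edge (a point): Centre of the lower edge of the lid's skirt, 42 mm below lid_knob; axes of the lid. The skirt is 127 mm wide inside and has three inward lugs 3 mm above this edge, at 0, 120 and 240 degrees from the lid's x axis (anticlockwise from above), their tips 54 mm from the axis. From dropping in at 8 degrees, about 85 degrees clockwise is snug. It lies 18 mm below tub_mouth on the ring, 4 to 13 mm below on the thread.
- empty_spool_center (a point): Centre of the empty spool (bystander) standing on the bench: same shape as the wound one, 76 mm across and 64 mm tall, but with a bare thin hub between the flanges.
- oil_bottle_center (a point): Centre of the white oil bottle (bystander), 72 mm across, 148 mm tall, standing on the bench.
- wrench_grip (a point): Point on the shank of a flat steel wrench (bystander), 190 mm long, lying on the bench.
There are look-alikes about, which are no part of the job. Leave any green or purple look-alike of the part that bears lid_knob alone. Leave any purple or red look-alike of the winder alone.

How it is judged:
On the way, in this order (a step that is already met when the one before it is completed fails the run):
1. The wound spool, held by the fingers and upright, has been drawn up clear of the spindle (z of spool_center in the frame of winder above 0.142 m and angle between spool_center's own z axis and vertical below 0.25 rad and contact force between the fingers and spool above 0.5 N), for 0.05 s.
2. The spool, still held and upright, has been lowered into the tub to within 8 mm of its floor (horizontal distance between spool_center and tub_mouth below 0.02 m and z of spool_center in the frame of tub below 0.05 m and angle between spool_center's own z axis and vertical below 0.15 rad and contact force between the fingers and spool above 0.5 N), for 0.05 s.
3. The lid sits level on the tub's neck (horizontal distance between lid_knob and tub_mouth below 0.006 m and z of lid_knob in the frame of tub_mouth below 0.04 m and angle between lid_knob's own z axis and vertical below 0.08 rad), for 0.1 s.
At the end, for the whole second after the job is handed in: The wound spool stands upright on the tub's floor (within 20 mm of its axis, within 8 mm of the floor, tilt under 0.15 rad); the lid is screwed level on to the neck and, released and at rest, keeps the sealing ring squashed by 0.8 to 3.2 mm (horizontal distance between spool_center and tub_mouth below 0.02 m and z of spool_center in the frame of tub below 0.05 m and angle between spool_center's own z axis and vertical below 0.15 rad and value of joint seal between 0.0008 and 0.0032 m and horizontal distance between lid_knob and tub_mouth below 0.006 m and z of lid_knob in the frame of tub_mouth below 0.0245 m and angle between lid_knob's own z axis and vertical below 0.06 rad and linear speed of each of lid, spool below 0.02 m/s); the robot touches nothing.
It fails at once if The lid is overtightened: the sealing ring is squashed by more than 3.4 mm (value of joint seal above 0.0034 m).
It fails at once if The empty spool, the oil bottle or the wrench is shifted by more than 30 mm (distance of any of empty_spool_center, oil_bottle_center, wrench_grip from where it was at the start of the episode above 0.03 m).
It also fails if it takes over 67 s, if anything falls off the work surface, if the arm or the gripper's body presses on something with over 40 N, if the wrist force passes 120 N, or if a joint passes its speed limit or range.

## Working session

There is one attempt and no reset: what is moved stays moved. The work goes in short steps, Python scripts to look and compute and a shell command to move; the robot and the scene stay as the last step left them, time stands still between calls to the robot, and variables do not carry over. Pictures are saved under pics/ and viewed, about 8 in all and at most 12, crops included, and the job is handed in when it is done.

```bash
ls; mkdir -p pics
python3 - <<'E'
from plant import manip
import cv2,numpy as np
print(manip.state()); print(manip.tcp_to_tips)
for n in("side","top"):
    c=manip.calibration(n);print(n,c)
    cv2.imwrite(f"pics/{n}0.png",manip.grab_frame(n)[:,:,::-1])
E
```

```text
pics
{'time': 0.0, 'joint_pos': array([-1.37300016e+00,  5.33556257e-02,  1.61429273e+00,  2.99918325e-05,
        1.47602436e+00, -1.19012598e-01]), 'joint_vel': array([-0.00103799, -0.00151704, -0.00043634,  0.0022902 , -0.00119941,
        0.00123952]), 'joint_efforts': array([ 1.00858142e-03, -3.93676937e+01, -3.70179069e+01,  2.69324727e-05,
        7.06518869e-03, -4.88907645e-06]), 'tool_pos': array([ 0.19459474, -0.59332083,  0.25206451]), 'tool_rot': array([-7.16840610e-04,  8.09793673e-01, -5.86713837e-01, -7.53670078e-04]), 'contact_force': array([0.57049248, 0.72592885, 0.57640033]), 'ft_torque': array([ 0.06071154, -0.01536772, -0.02518182]), 'gripper_width': 0.9979537163376845}
0.022
side {'fx': 429.5738260808948, 'fy': 429.5738260808948, 'cx': 314.7347306612311, 'cy': 199.58937320121564, 'cam_to_world': array([[-0.75121164,  0.35428038, -0.55692592, -0.16633198],
       [-0.65989813, -0.38433809,  0.64561497,  0.93195206],
       [ 0.01468087,  0.85250786,  0.52250821,  0.75734421],
       [ 0.        ,  0.        ,  0.        ,  1.        ]])}
top {'fx': 473.38645463449893, 'fy': 473.38645463449893, 'cx': 314.46588794958126, 'cy': 204.68763454506876, 'cam_to_world': array([[ 0.04602016,  0.97637636, -0.2111193 ,  0.2218413 ],
       [-0.99892006,  0.04362724, -0.01598079,  0.10246163],
       [-0.00639271,  0.21162674,  0.97732966,  1.53475357],
       [ 0.        ,  0.        ,  0.        ,  1.        ]])}
```

View pics/top0.png

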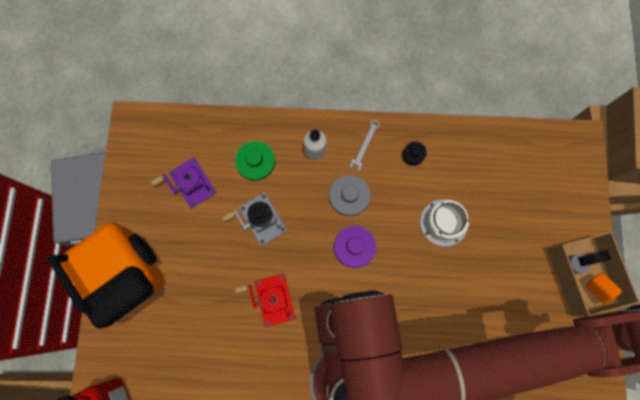

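View pics/side0.png

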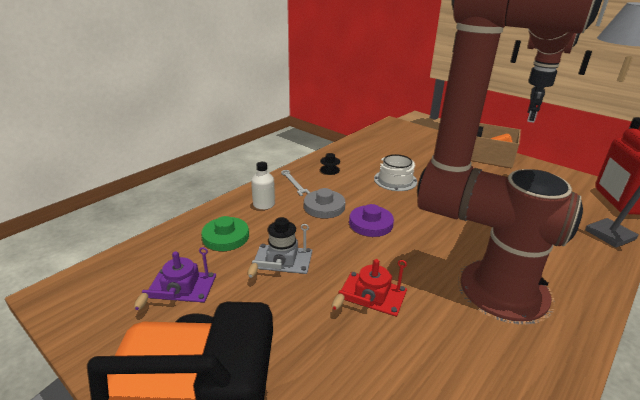

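The top view shows these candidates:
- **Winders:** grey at (262,217), carrying the black spool; purple at (190,180); red at (274,300). The grey one fits, because it holds the wound spool.
- **Lids:** grey at (350,195), green at (255,160), purple at (355,246). The grey one fits.
- **Tub:** at (445,222).
- **Bystanders:** bottle (314,143), wrench (366,145), empty spool (414,153).

Next is one enlarged crop to confirm.

Run:
```python
import cv2,numpy as np
t=cv2.imread("pics/top0.png");s=cv2.imread("pics/side0.png")
R=lambda im,x,y,w,h,k:cv2.resize(im[y:y+h,x:x+w],None,fx=k,fy=k,interpolation=cv2.INTER_CUBIC)
a=np.hstack([R(t,220,170,80,80,5),R(t,410,182,80,80,5)])
b=np.hstack([R(s,240,180,130,65,400/130),R(s,360,140,80,40,5)])
b=np.hstack([R(s,240,180,120,60,400/120),R(s,350,140,80,40,5)])
cv2.imwrite("pics/crop0.png",np.vstack([a,b]))
```

```text
(no output)
```

View pics/crop0.png

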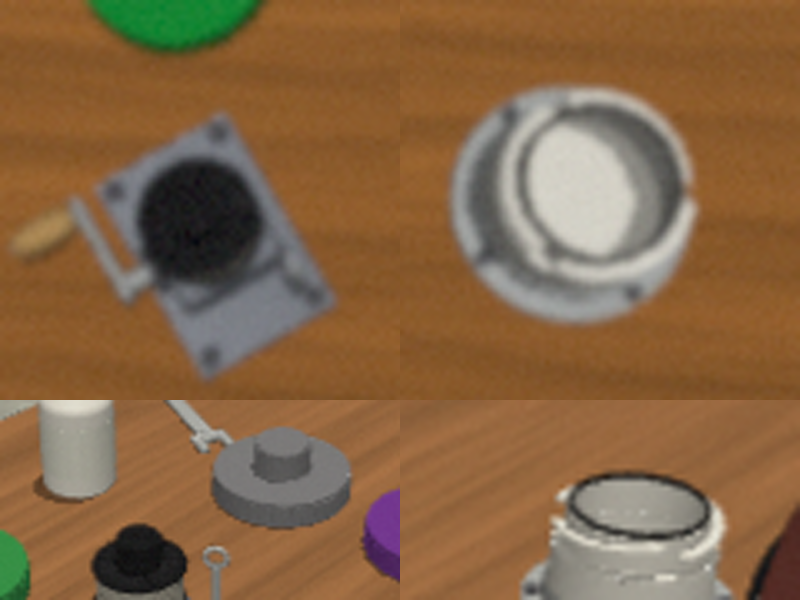

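The crop confirms the grey winder with the black spool, the plain grey lid, and the tub with its black sealing ring. Next I measure them.

```bash
cat > h.py <<'E'
import cv2,numpy as np
from scipy.optimize import least_squares
from plant import manip
def rays(n,uv):
    c=manip.calibration(n);T=c["cam_to_world"];uv=np.atleast_2d(uv).astype(float)
    d=np.c_[(uv[:,0]-c["cx"])/c["fx"],-(uv[:,1]-c["cy"])/c["fy"],-np.ones(len(uv))]
    return T[:3,3],d@T[:3,:3].T
def plane(n,uv,z):
    o,d=rays(n,uv);return (o+d*((z-o[2])/d[:,2])[:,None])[:,:2]
def outline(m):
    cs,_=cv2.findContours(m.astype(np.uint8),cv2.RETR_EXTERNAL,cv2.CHAIN_APPROX_NONE)
    return max(cs,key=cv2.contourArea)[:,0]
def circ(P,r,far=None):
    """circle of known radius; far = camera xy keeps only the half away from it"""
    c=P.mean(0)
    for _ in range(3):
        Q=P
        if far is not None: Q=P[(P-c)@(c-far)>0]
        s=least_squares(lambda c:np.linalg.norm(Q-c,axis=1)-r,c,loss="soft_l1",f_scale=.002);c=s.x
    return c.round(4),(1e3*np.median(abs(s.fun))).round(2),len(Q)
def sub(m,x0,y0,x1,y1):
    o=np.zeros_like(m);o[y0:y1,x0:x1]=m[y0:y1,x0:x1];return o
E
python3 - <<'E'
from h import *
t=cv2.imread("pics/top0.png");s=cv2.imread("pics/side0.png")
V=lambda i:cv2.cvtColor(i,cv2.COLOR_BGR2HSV).astype(int)
ht,hs=V(t),V(s)
ct,cs=[manip.calibration(n)["cam_to_world"][:2,3] for n in("top","side")]
m=sub(ht[...,2]<55,235,190,290,245);print("spool top",circ(plane("top",outline(m),.104),.038,ct))
m=sub(hs[...,2]<60,255,210,310,250);print("spool side",circ(plane("side",outline(m),.104),.038),circ(plane("side",outline(m),.104),.038,cs))
m=sub((ht[...,1]<60),320,170,380,220);print("lid top",circ(plane("top",outline(m),.027),.067,ct), circ(plane("top",outline(m),.0),.067,-ct))
m=sub((hs[...,1]<60),300,185,350,220);print("lid side",circ(plane("side",outline(m),.027),.067,cs))
m=sub((hs[...,2]<90),370,150,425,175);P=np.argwhere(m)[:,::-1];print("tub side",len(P),circ(plane("side",P,.08),.049))
m=sub((ht[...,2]<130)&(ht[...,1]<90),425,198,472,245);P=np.argwhere(m)[:,::-1];print("tub top",len(P),circ(plane("top",P,.08),.049))
m=sub((ht[...,1]<70),415,192,475,252);o=outline(m);print("holder top",cv2.minEnclosingCircle(o), plane("top",[cv2.minEnclosingCircle(o)[0]],.0))
E
```

```text
spool top (array([0.4916, 0.2924]), np.float64(0.98), 35)
spool side (array([0.4993, 0.2919]), np.float64(2.12), 65) (array([0.5036, 0.2885]), np.float64(5.21), 28)
lid top (array([0.5833, 0.0154]), np.float64(0.95), 57) (array([0.5912, 0.0128]), np.float64(0.93), 56)
lid side (array([0.604, 0.011]), np.float64(6.38), 69)
tub side 92 (array([ 0.5121, -0.3045]), np.float64(2.52), 92)
tub top 494 (array([ 0.505 , -0.2808]), np.float64(8.9), 494)
holder top ((444.02020263671875, 221.8216094970703), 24.499460220336914) [[ 0.5148351  -0.30034795]]
```

```bash
cat >> h.py <<'E'
def proj(n,P):
    c=manip.calibration(n);T=c["cam_to_world"];q=(np.atleast_2d(P)-T[:3,3])@T[:3,:3]
    return np.c_[c["cx"]-c["fx"]*q[:,0]/q[:,2],c["cy"]+c["fy"]*q[:,1]/q[:,2]]
def half(P,r,cam,sgn):
    c=P.mean(0)
    for _ in range(4):
        Q=P[sgn*((P-c)@(c-cam))>.3*r*np.linalg.norm(c-cam)]
        s=least_squares(lambda c:np.linalg.norm(Q-c,axis=1)-r,c,loss="soft_l1",f_scale=.001);c=s.x
    return c.round(4),(1e3*np.median(abs(s.fun))).round(2),len(Q)
E
cat > m.py <<'E'
from h import *
K=4
I={n:cv2.resize(cv2.imread(f"pics/{n}0.png"),None,fx=K,fy=K,interpolation=cv2.INTER_CUBIC) for n in("top","side")}
H={n:cv2.cvtColor(I[n],cv2.COLOR_BGR2HSV).astype(int) for n in I}
C={n:manip.calibration(n)["cam_to_world"][:2,3] for n in I}
px=lambda p:(np.asarray(p)+.5)/K-.5
def out(n,m,b): return px(outline(sub(m,*[K*v for v in b])))
o=out("top",H["top"][...,2]<60,(235,190,290,245));print("spool top far",half(plane("top",o,.104),.038,C["top"],1))
o=out("side",H["side"][...,2]<70,(255,215,310,242));print("spool side near",half(plane("side",o,.104),.038,C["side"],-1))
for n,b in(("top",(320,170,380,220)),("side",(302,185,348,222))):
    o=out(n,H[n][...,1]<70,b)
    print("lid",n,"far",half(plane(n,o,.027),.067,C[n],1),"near",half(plane(n,o,0),.067,C[n],-1))
for n,b in(("top",(425,198,472,245)),("side",(378,150,418,172))):
    g=H[n][...,2]; bb=[K*v for v in b]
    bh=cv2.morphologyEx(g.astype(np.uint8),cv2.MORPH_BLACKHAT,np.ones((17,17)))
    P=px(np.argwhere(sub(bh>45,*bb))[:,::-1]);Q=plane(n,P,.08);c=Q.mean(0)
    c=np.array([.5135,-.302]);Q=Q[abs(np.linalg.norm(Q-c,axis=1)-.049)<.010]
    print("tub",n,len(P),circ(Q,.049))
o=out("top",H["top"][...,1]<70,(415,192,475,252));e=cv2.fitEllipse(o.astype(np.float32));print("holder",plane("top",[e[0]],0),e[1])
E
python3 m.py
python3 - <<'E'
from h import *
def ov(n,x,y,w,h,k,cs):
    im=cv2.resize(cv2.imread(f"pics/{n}0.png")[y:y+h,x:x+w],None,fx=k,fy=k,interpolation=cv2.INTER_CUBIC)
    a=np.linspace(0,6.283,90)
    for cx,cy,z,r in cs:
        p=(proj(n,np.c_[cx+r*np.cos(a),cy+r*np.sin(a),0*a+z])-[x,y]+.5)*k
        for q in p: cv2.circle(im,(int(q[0]),int(q[1])),1,(0,255,255),-1)
    return im
L=[(.589,.014,.027,.067),(.589,.014,.057,.027)];T=[(.513,-.302,.081,.049)];S=[(.495,.292,.104,.038),(.495,.292,.128,.018)]
r=lambda n,a,b,c:np.hstack([ov(n,*a,60,60,4.4,L),ov(n,*b,60,60,4.4,T),ov(n,*c,60,60,4.4,S)])
cv2.imwrite("pics/ov.png",np.vstack([r("top",(320,168),(415,192),(232,185)),r("side",(295,173),(368,140),(252,200))]))
E
```

```text
spool top far (array([0.494 , 0.2932]), np.float64(0.57), 113)
spool side near (array([0.4974, 0.294 ]), np.float64(0.36), 117)
lid top far (array([0.5854, 0.0151]), np.float64(0.27), 185) near (array([0.5903, 0.0143]), np.float64(0.25), 183)
lid side far (array([0.6042, 0.0095]), np.float64(4.11), 226) near (array([0.5912, 0.0073]), np.float64(0.38), 160)
tub top 1609 (array([ 0.512 , -0.2962]), np.float64(1.56), 1424)
tub side 1744 (array([ 0.5147, -0.305 ]), np.float64(2.62), 1680)
holder [[ 0.51375957 -0.30042757]] (47.28176498413086, 48.548828125)
```

View pics/ov.png

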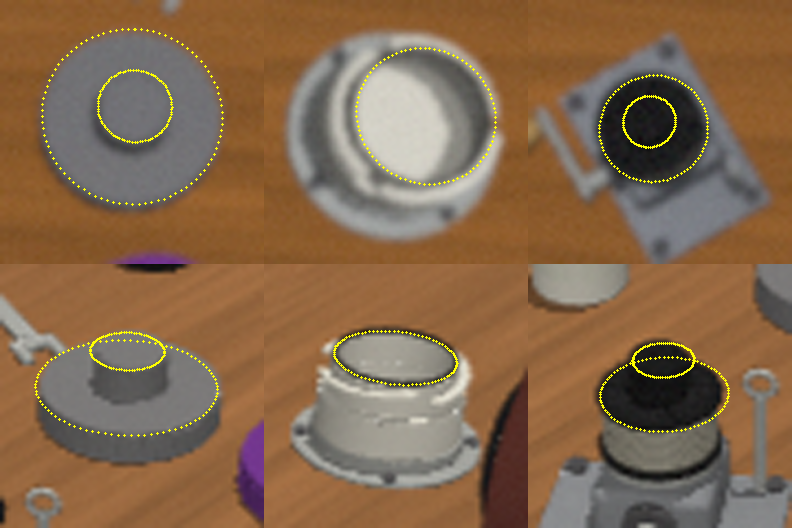

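The overlays fit. Working positions:
- **Spool:** about (0.495, 0.293)
- **Lid:** about (0.589, 0.013)
- **Tub:** about (0.5135, -0.3005)

Now I move.

```bash
cat > d.py <<'E'
import sys,numpy as np
from scipy.spatial.transform import Rotation as R
from plant import manip
s=manip.state();q=s["tool_rot"];r=R.from_quat(np.r_[q[1:],q[0]])
print("t %.2f pos %s j6 %.2f F %s w %.3f Mz %.2f"%(s["time"],s["tool_pos"].round(4),s["joint_pos"][5],s["contact_force"].round(1),s["gripper_width"],s["ft_torque"][2]))
M=r.as_matrix();print("tilt fix rotvec deg",np.round(np.degrees(np.cross(M[:,2],[0,0,-1])@M),2),"yaw x",M[:2,0].round(3))
for a in sys.argv[1:]: print(a,"->cm",((np.array(eval(a))-s["tool_pos"])@M*100).round(2))
E
python3 d.py '[.57,-.12,.27]' '[.495,.293,.27]'
```

```text
t 0.10 pos [ 0.1946 -0.5934  0.2521] j6 -0.12 F [-0.   0.6  0.7] w 0.999 Mz 0.01
tilt fix rotvec deg [-0.01  0.11  0.  ] yaw x [ 0.312 -0.95 ]
[.57,-.12,.27] ->cm [-33.29 -50.42  -1.71]
[.495,.293,.27] ->cm [-74.87 -56.16  -1.63]
```

```bash
python3 -m pendant '{"linear":[[-33.3,-50.4,-1.7],[-33.3,-50.4,-1.7],[-33.3,-50.4,-1.7],[-33.3,-50.4,-1.7],[-33.3,-50.4,-1.7],[-33.3,-50.4,-1.7],[-33.3,-50.4,-1.7],[-33.3,-50.4,-1.7],[-33.3,-50.4,-1.7],[-33.3,-50.4,-1.7]],"rotation":[[0,0,0],[0,0,0],[0,0,0],[0,0,0],[0,0,0],[0,0,0],[0,0,0],[0,0,0],[0,0,0],[0,0,0]],"grip":[0,0,0,0,0,0,0,0,0,0]}'; python3 d.py '[.495,.293,.27]'
```

```text
time: 0.93
tool_pos: [0.4541, -0.2655, 0.2648]
tool_rot: [0.0, 0.81, -0.587, -0.0]
contact_force: [0.1, -0.6, -1.0]
gripper_width: 1.001
t 0.93 pos [ 0.4541 -0.2655  0.2648] j6 0.58 F [ 0.1 -0.6 -1. ] w 1.001 Mz -0.03
tilt fix rotvec deg [ 0.01  0.01 -0.  ] yaw x [ 0.311 -0.95 ]
[.495,.293,.27] ->cm [-51.79 -21.28  -0.52]
```

```bash
python3 -m pendant '{"linear":[[-51.8,-21.3,-0.5],[-51.8,-21.3,-0.5],[-51.8,-21.3,-0.5],[-51.8,-21.3,-0.5],[-51.8,-21.3,-0.5],[-51.8,-21.3,-0.5],[-51.8,-21.3,-0.5],[-51.8,-21.3,-0.5],[-51.8,-21.3,-0.5],[-51.8,-21.3,-0.5]],"rotation":[[0,0,-7],[0,0,-14],[0,0,-21],[0,0,-28],[0,0,-35],[0,0,-42],[0,0,-49],[0,0,-56],[0,0,-63],[0,0,-70]],"grip":[0,0,0,0,0,0,0,0,0,0]}'; python3 d.py '[.495,.293,.19]'
```

```text
time: 1.77
tool_pos: [0.4833, 0.1502, 0.2684]
tool_rot: [0.0, 1.0, -0.013, -0.0]
contact_force: [-1.0, -0.1, 0.0]
gripper_width: 0.995
t 1.77 pos [0.4833 0.1502 0.2684] j6 0.18 F [-1.  -0.1  0. ] w 0.995 Mz 0.02
tilt fix rotvec deg [ 0.01  0.01 -0.  ] yaw x [ 1.    -0.026]
[.495,.293,.19] ->cm [  0.8  -14.31   7.84]
```

```bash
python3 -m pendant '{"linear":[[0.8,-14.3,0],[0.8,-14.3,0],[0.8,-14.3,0],[0.8,-14.3,0],[0.8,-14.3,3],[0.8,-14.3,6],[0.8,-14.3,8],[0.8,-14.3,8],[0.8,-14.3,8],[0.8,-14.3,8]],"rotation":[[0,0,0],[0,0,0],[0,0,0],[0,0,0],[0,0,0],[0,0,0],[0,0,0],[0,0,0],[0,0,0],[0,0,0]],"grip":[0,0,0,0,0,0,0,0,0,0]}'; python3 d.py '[.495,.293,.130]'
python3 - <<'E'
from h import *
def c(n,x,y,w,h,k):
    return cv2.resize(manip.grab_frame(n)[y:y+h,x:x+w,::-1],None,fx=k,fy=k,interpolation=cv2.INTER_CUBIC)
cv2.imwrite("pics/near.png",np.hstack([c("top",220,170,80,80,5),c("side",235,160,80,80,5)]))
E
```

```text
time: 2.6
tool_pos: [0.4972, 0.2909, 0.1902]
tool_rot: [-0.0, 1.0, -0.016, 0.001]
contact_force: [0.7, -0.4, -0.2]
gripper_width: 0.996
t 2.60 pos [0.4972 0.2909 0.1902] j6 0.43 F [ 0.7 -0.4 -0.2] w 0.996 Mz 0.01
tilt fix rotvec deg [-0.04 -0.1  -0.  ] yaw x [ 0.999 -0.032]
[.495,.293,.130] ->cm [-0.24 -0.2   6.02]
```

View pics/near.png

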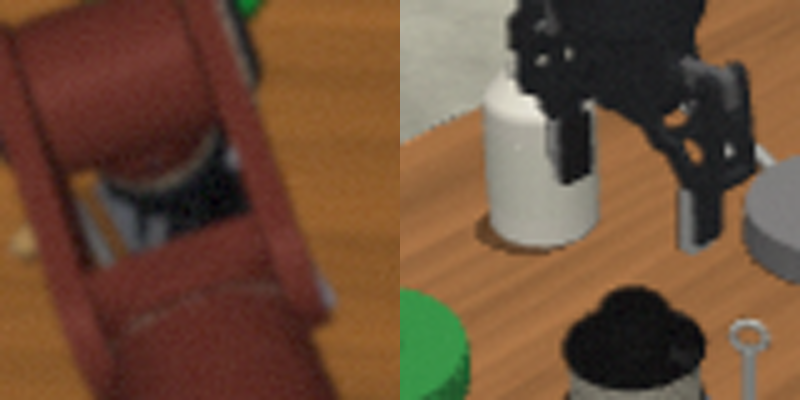

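The side view shows the open fingers, with tips at crop (570,180) and (697,248), straddling the button at (633,300). I descend, then close.

```bash
python3 -m pendant '{"linear":[[-0.2,-0.2,2],[-0.2,-0.2,4],[-0.2,-0.2,5],[-0.2,-0.2,5.6],[-0.2,-0.2,5.9],[-0.2,-0.2,5.9],[-0.2,-0.2,5.9],[-0.2,-0.2,5.9],[-0.2,-0.2,5.9],[-0.2,-0.2,5.9]],"rotation":[[0,0,0],[0,0,0],[0,0,0],[0,0,0],[0,0,0],[0,0,0],[0,0,0],[0,0,0],[0,0,0],[0,0,0]],"grip":[0,0,0,0,0,0,0.3,0.4,0.5,0.5]}'; python3 d.py '[.495,.293,.130]'
```

```text
time: 3.53
tool_pos: [0.495, 0.293, 0.1306]
tool_rot: [-0.0, 1.0, -0.016, 0.001]
contact_force: [0.3, 0.4, 0.3]
gripper_width: 0.505
t 3.53 pos [0.495  0.293  0.1306] j6 0.44 F [0.3 0.4 0.3] w 0.505 Mz 0.01
tilt fix rotvec deg [-0.03 -0.07  0.  ] yaw x [ 0.999 -0.032]
[.495,.293,.130] ->cm [-0.   -0.    0.06]
```

```bash
python3 -m pendant '{"linear":[[0,0,0],[0,0,0],[0,0,0],[0,0,0],[0,0,0],[0,0,0],[0,0,0],[0,0,0],[0,0,0],[0,0,0]],"rotation":[[0,0,0],[0,0,0],[0,0,0],[0,0,0],[0,0,0],[0,0,0],[0,0,0],[0,0,0],[0,0,0],[0,0,0]],"grip":[0.55,0.6,0.65,0.7,1,1,1,1,1,1]}'; python3 d.py
```

```text
time: 4.37
tool_pos: [0.4957, 0.293, 0.1311]
tool_rot: [-0.0, 1.0, -0.016, 0.001]
contact_force: [2.2, -0.5, 5.2]
gripper_width: 0.402
t 4.37 pos [0.4957 0.293  0.1311] j6 0.44 F [ 2.2 -0.5  5.2] w 0.402 Mz -0.03
tilt fix rotvec deg [-0.04 -0.16 -0.  ] yaw x [ 0.999 -0.032]
```

```bash
python3 -m pendant '{"linear":[[0,0,-0.4],[0,0,-1],[0,0,-2],[0,0,-3],[0,0,-4],[0,0,-5],[0,0,-6],[0,0,-7.5],[0,0,-9],[0,0,-9]],"rotation":[[0,0,0],[0,0,0],[0,0,0],[0,0,0],[0,0,0],[0,0,0],[0,0,0],[0,0,0],[0,0,0],[0,0,0]],"grip":[1,1,1,1,1,1,1,1,1,1]}'; python3 d.py '[.54,-.02,.25]' '[.5135,-.3005,.20]'
```

```text
time: 5.2
tool_pos: [0.4952, 0.2934, 0.2226]
tool_rot: [-0.001, 1.0, -0.016, 0.001]
contact_force: [0.3, 1.0, -1.8]
gripper_width: 0.396
t 5.20 pos [0.4952 0.2934 0.2226] j6 0.44 F [ 0.3  1.  -1.8] w 0.396 Mz 0.05
tilt fix rotvec deg [-0.11 -0.16  0.  ] yaw x [ 0.999 -0.032]
[.54,-.02,.25] ->cm [ 5.49 31.18 -2.78]
[.5135,-.3005,.20] ->cm [ 3.72 59.31  2.16]
```

```bash
python3 -m pendant '{"linear":[[0.2,1.5,0],[0.4,4,-0.5],[0.6,7,-0.5],[0.8,10,-0.5],[1,13,-0.5],[1.2,16.5,-0.5],[1.5,20,-0.5],[1.7,23.5,-0.5],[2,27,-0.5],[2.2,30.5,-0.5]],"rotation":[[0,0,0],[0,0,0],[0,0,0],[0,0,0],[0,0,0],[0,0,0],[0,0,0],[0,0,0],[0,0,0],[0,0,0]],"grip":[1,1,1,1,1,1,1,1,1,1]}'; python3 d.py '[.5135,-.3005,.21]'
```

```text
time: 6.03
tool_pos: [0.5055, -0.014, 0.2233]
tool_rot: [-0.0, 1.0, -0.016, -0.001]
contact_force: [1.0, 0.2, -2.4]
gripper_width: 0.394
t 6.03 pos [ 0.5055 -0.014   0.2233] j6 -0.14 F [ 1.   0.2 -2.4] w 0.394 Mz 0.00
tilt fix rotvec deg [-0.05  0.14  0.  ] yaw x [ 0.999 -0.032]
[.5135,-.3005,.21] ->cm [ 1.71 28.61  1.3 ]
```

```bash
python3 -m pendant '{"linear":[[0.4,4,0],[0.6,7.5,0],[0.9,11,0],[1.2,14.5,0],[1.4,18,0],[1.5,21.5,0],[1.5,24.5,0],[1.5,27,0],[1.5,28.4,0],[1.5,28.8,0]],"rotation":[[0,0,0],[0,0,0],[0,0,0],[0,0,0],[0,0,0],[0,0,0],[0,0,0],[0,0,0],[0,0,0],[0,0,0]],"grip":[1,1,1,1,1,1,1,1,1,1]}'; python3 d.py '[.5135,-.3005,.16]'
```

```text
time: 6.87
tool_pos: [0.5116, -0.3024, 0.2233]
tool_rot: [-0.001, 1.0, -0.017, -0.001]
contact_force: [0.6, 0.7, -2.7]
gripper_width: 0.396
t 6.87 pos [ 0.5116 -0.3024  0.2233] j6 -0.62 F [ 0.6  0.7 -2.7] w 0.396 Mz -0.02
tilt fix rotvec deg [-0.08  0.11 -0.  ] yaw x [ 0.999 -0.035]
[.5135,-.3005,.16] ->cm [ 0.2  -0.19  6.33]
```

```bash
python3 -m pendant '{"linear":[[0.2,-0.2,1],[0.2,-0.2,2.5],[0.2,-0.2,4],[0.2,-0.2,5.5],[0.2,-0.2,6],[0.2,-0.2,6.3],[0.2,-0.2,6.3],[0.2,-0.2,6.3],[0.2,-0.2,6.3],[0.2,-0.2,6.3]],"rotation":[[0,0,0],[0,0,0],[0,0,0],[0,0,0],[0,0,0],[0,0,0],[0,0,0],[0,0,0],[0,0,0],[0,0,0]],"grip":[1,1,1,1,1,1,1,1,1,1]}'; python3 d.py '[.5135,-.3005,.076]'
python3 - <<'E'
from h import *
def c(n,x,y,w,h,k):
    return cv2.resize(manip.grab_frame(n)[y:y+h,x:x+w,::-1],None,fx=k,fy=k,interpolation=cv2.INTER_CUBIC)
cv2.imwrite("pics/tub.png",np.hstack([c("top",405,180,80,80,5),c("side",358,110,80,80,5)]))
E
```

```text
time: 7.7
tool_pos: [0.5151, -0.2994, 0.163]
tool_rot: [0.001, 1.0, -0.016, 0.001]
contact_force: [-0.3, -0.3, -2.3]
gripper_width: 0.391
t 7.70 pos [ 0.5151 -0.2994  0.163 ] j6 -0.62 F [-0.3 -0.3 -2.3] w 0.391 Mz -0.01
tilt fix rotvec deg [ 0.06 -0.1  -0.  ] yaw x [ 0.999 -0.032]
[.5135,-.3005,.076] ->cm [-0.17  0.11  8.7 ]
```

View pics/tub.png

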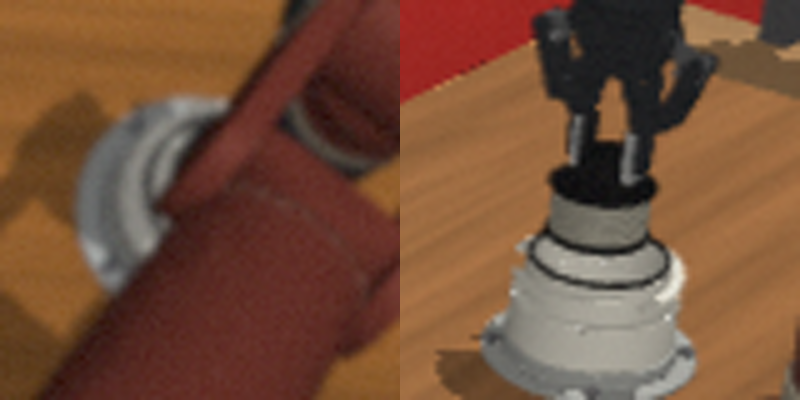

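The spool hangs upright and centred over the ring (side crop: spool at x≈600, ring centre at x≈598). I lower it.

```bash
python3 -m pendant '{"linear":[[-0.1,0.1,1],[-0.1,0.1,2],[-0.1,0.1,3.5],[-0.1,0.1,5],[-0.1,0.1,6],[-0.1,0.1,7],[-0.1,0.1,7.7],[-0.1,0.1,8.2],[-0.1,0.1,8.5],[-0.1,0.1,8.5]],"rotation":[[0,0,0],[0,0,0],[0,0,0],[0,0,0],[0,0,0],[0,0,0],[0,0,0],[0,0,0],[0,0,0],[0,0,0]],"grip":[1,1,1,1,1,1,1,1,1,1]}'; python3 d.py
```

```text
time: 8.63
tool_pos: [0.5138, -0.3004, 0.0774]
tool_rot: [0.0, 1.0, -0.016, 0.0]
contact_force: [0.4, 0.3, -2.7]
gripper_width: 0.396
t 8.63 pos [ 0.5138 -0.3004  0.0774] j6 -0.62 F [ 0.4  0.3 -2.7] w 0.396 Mz 0.03
tilt fix rotvec deg [ 0.02 -0.03  0.  ] yaw x [ 0.999 -0.032]
```

```bash
python3 -m pendant '{"linear":[[0,0,0.05],[0,0,0.1],[0,0,0.1],[0,0,0.1],[0,0,0.1],[0,0,0.1],[0,0,0.1],[0,0,0.1],[0,0,0.1],[0,0,0.1]],"rotation":[[0,0,0],[0,0,0],[0,0,0],[0,0,0],[0,0,0],[0,0,0],[0,0,0],[0,0,0],[0,0,0],[0,0,0]],"grip":[1,1,1,1,1,1,1,1,1,1]}'; python3 d.py
```

```text
time: 9.47
tool_pos: [0.5141, -0.3007, 0.0771]
tool_rot: [0.001, 1.0, -0.016, 0.001]
contact_force: [-2.8, 1.2, 6.1]
gripper_width: 0.4
t 9.47 pos [ 0.5141 -0.3007  0.0771] j6 -0.62 F [-2.8  1.2  6.1] w 0.400 Mz 0.03
tilt fix rotvec deg [ 0.07 -0.09  0.  ] yaw x [ 0.999 -0.032]
```

The spool is on the floor. I release it with a limited opening and rise.

```bash
python3 -m pendant '{"linear":[[0,0,0],[0,0,0],[0,0,0],[0,0,0],[0,0,0],[0,0,-0.5],[0,0,-2],[0,0,-4],[0,0,-6],[0,0,-8]],"rotation":[[0,0,0],[0,0,0],[0,0,0],[0,0,0],[0,0,0],[0,0,0],[0,0,0],[0,0,0],[0,0,0],[0,0,0]],"grip":[0.45,0.45,0.45,0.45,0.45,0.45,0.45,0.45,0.45,0.45]}'; python3 d.py '[.588,.013,.20]'
```

```text
time: 10.3
tool_pos: [0.5134, -0.3, 0.1568]
tool_rot: [-0.0, 1.0, -0.016, -0.0]
contact_force: [0.2, 0.2, -0.5]
gripper_width: 0.547
t 10.30 pos [ 0.5134 -0.3     0.1568] j6 -0.62 F [ 0.2  0.2 -0.5] w 0.547 Mz -0.02
tilt fix rotvec deg [-0.01  0.01  0.  ] yaw x [ 0.999 -0.032]
[.588,.013,.20] ->cm [  6.45 -31.53  -4.32]
```

```bash
python3 -m pendant '{"linear":[[0,-1,-2],[1,-4,-4],[1.9,-8,-4.3],[2.8,-12,-4.3],[3.7,-16,-4.3],[4.6,-20,-4.3],[5.5,-24,-4.3],[6.4,-28,-4.3],[6.4,-31,-4.3],[6.4,-31.5,-4.3]],"rotation":[[0,0,0],[0,0,0],[0,0,0],[0,0,0],[0,0,0],[0,0,0],[0,0,0],[0,0,0],[0,0,0],[0,0,0]],"grip":[0,0,0,0,0,0,0,0,0,0]}'; python3 d.py '[.588,.013,.055]'
```

```text
time: 11.13
tool_pos: [0.5877, 0.0172, 0.1991]
tool_rot: [-0.001, 1.0, -0.014, 0.0]
contact_force: [0.8, 0.3, -0.7]
gripper_width: 0.997
t 11.13 pos [0.5877 0.0172 0.1991] j6 -0.07 F [ 0.8  0.3 -0.7] w 0.997 Mz -0.01
tilt fix rotvec deg [-0.1  -0.02 -0.  ] yaw x [ 1.    -0.027]
[.588,.013,.055] ->cm [ 0.04  0.44 14.41]
```

```bash
python3 -m pendant '{"linear":[[0,0.3,3],[0,0.3,6],[0,0.3,9],[0,0.3,12],[0,0.3,13.5],[0,0.3,14.2],[0,0.3,14.3],[0,0.3,14.3],[0,0.3,14.3],[0,0.3,14.3]],"rotation":[[0,0,0],[0,0,0],[0,0,0],[0,0,0],[0,0,0],[0,0,0],[0,0,0],[0,0,0],[0,0,0],[0,0,0]],"grip":[0,0,0,0,0,0,0,0.2,0.25,0.3]}'; python3 d.py
```

```text
time: 11.97
tool_pos: [0.5889, 0.0094, 0.0579]
tool_rot: [0.0, 1.0, -0.016, 0.002]
contact_force: [0.2, -0.5, 0.6]
gripper_width: 0.701
t 11.97 pos [0.5889 0.0094 0.0579] j6 -0.08 F [ 0.2 -0.5  0.6] w 0.701 Mz -0.04
tilt fix rotvec deg [ 0.02 -0.2   0.  ] yaw x [ 0.999 -0.032]
```

```bash
python3 -m pendant '{"linear":[[0,0,0],[0,0,0],[0,0,0],[0,0,0],[0,0,0],[0,0,0],[0,0,0],[0,0,0],[0,0,0],[0,0,0]],"rotation":[[0,0,0],[0,0,0],[0,0,0],[0,0,0],[0,0,0],[0,0,0],[0,0,0],[0,0,0],[0,0,0],[0,0,0]],"grip":[0.35,0.4,0.45,0.5,1,1,1,0.2,0.2,0.2]}'; python3 d.py
```

```text
time: 12.8
tool_pos: [0.5877, 0.0097, 0.056]
tool_rot: [-0.0, 1.0, -0.016, 0.0]
contact_force: [0.2, -0.0, -0.0]
gripper_width: 0.803
t 12.80 pos [0.5877 0.0097 0.056 ] j6 -0.08 F [ 0.2 -0.  -0. ] w 0.803 Mz -0.04
tilt fix rotvec deg [-0.   -0.04  0.  ] yaw x [ 0.999 -0.032]
```

```bash
python3 -m pendant '{"linear":[[0,0,0],[0,0,0],[0,0,0],[0,0,0],[0,0,0],[0,0,0],[0,0,0],[0,0,0],[0,0,0],[0,0,0]],"rotation":[[0,0,-7],[0,0,-14],[0,0,-21],[0,0,-28],[0,0,-35],[0,0,-42],[0,0,-49],[0,0,-56],[0,0,-63],[0,0,-70]],"grip":[0.1,0.1,0.1,0.1,0.1,0.1,0.1,0.1,0.1,0.1]}'; python3 d.py
```

```text
time: 13.63
tool_pos: [0.5875, 0.0097, 0.0555]
tool_rot: [-0.0, 0.827, 0.563, -0.0]
contact_force: [0.3, -0.0, -0.6]
gripper_width: 0.904
t 13.63 pos [0.5875 0.0097 0.0555] j6 -1.31 F [ 0.3 -0.  -0.6] w 0.904 Mz 0.01
tilt fix rotvec deg [-0. -0.  0.] yaw x [0.366 0.93 ]
```

```bash
python3 -m pendant '{"linear":[[0,0,0],[0,0,0],[0,0,0],[0,0,0],[0,0,0],[0,0,0],[0,0,0],[0,0,0],[0,0,0],[0,0,0]],"rotation":[[0,0,-7],[0,0,-14],[0,0,-20],[0,0,-20],[0,0,-20],[0,0,-20],[0,0,-20],[0,0,-20],[0,0,-20],[0,0,-20]],"grip":[0.2,0.25,0.3,0.35,0.4,0.45,1,1,1,1]}'; python3 d.py '[.5135,-.3005,.22]'
```

```text
time: 14.47
tool_pos: [0.5879, 0.01, 0.0564]
tool_rot: [0.0, 0.719, 0.695, 0.001]
contact_force: [-0.7, 2.1, 5.0]
gripper_width: 0.612
t 14.47 pos [0.5879 0.01   0.0564] j6 -1.65 F [-0.7  2.1  5. ] w 0.612 Mz -0.13
tilt fix rotvec deg [ 0.04 -0.04  0.  ] yaw x [0.034 0.999]
[.5135,-.3005,.22] ->cm [-31.27  -6.37 -16.39]
```

```bash
python3 -m pendant '{"linear":[[0,0,-2],[0,0,-5],[0,0,-9],[-1,-0.2,-13],[-4,-0.8,-16],[-7.5,-1.5,-16.4],[-11,-2.2,-16.4],[-14.5,-3,-16.4],[-18,-3.7,-16.4],[-21,-4.3,-16.4]],"rotation":[[0,0,0],[0,0,0],[0,0,0],[0,0,0],[0,0,0],[0,0,0],[0,0,0],[0,0,0],[0,0,0],[0,0,0]],"grip":[1,1,1,1,1,1,1,1,1,1]}'; python3 d.py '[.5135,-.3005,.17]'
```

```text
time: 15.3
tool_pos: [0.5363, -0.201, 0.2185]
tool_rot: [-0.0, 0.719, 0.695, -0.001]
contact_force: [0.8, -0.2, -1.4]
gripper_width: 0.612
t 15.30 pos [ 0.5363 -0.201   0.2185] j6 -2.02 F [ 0.8 -0.2 -1.4] w 0.612 Mz -0.04
tilt fix rotvec deg [-0.1   0.04  0.  ] yaw x [0.034 0.999]
[.5135,-.3005,.17] ->cm [-10.02  -1.93   4.87]
```

```bash
python3 -m pendant '{"linear":[[-3,-0.6,0],[-6,-1.2,0],[-8.5,-1.7,0],[-9.8,-1.9,1],[-10,-1.9,2.5],[-10,-1.9,4],[-10,-1.9,4.9],[-10,-1.9,4.9],[-10,-1.9,4.9],[-10,-1.9,4.9]],"rotation":[[0,0,0],[0,0,0],[0,0,0],[0,0,0],[0,0,0],[0,0,0],[0,0,0],[0,0,0],[0,0,0],[0,0,0]],"grip":[1,1,1,1,1,1,1,1,1,1]}'; python3 d.py '[.5135,-.3005,.137]'
python3 - <<'E'
from h import *
i=manip.grab_frame("side")[:,:,::-1];cv2.imwrite("pics/lid.png",cv2.resize(i[115:205,348:448],None,fx=6,fy=6,interpolation=cv2.INTER_CUBIC))
E
```

```text
time: 16.13
tool_pos: [0.516, -0.2979, 0.1712]
tool_rot: [0.0, 0.718, 0.696, 0.0]
contact_force: [-0.5, -0.1, -2.1]
gripper_width: 0.609
t 16.13 pos [ 0.516  -0.2979  0.1712] j6 -2.19 F [-0.5 -0.1 -2.1] w 0.609 Mz -0.02
tilt fix rotvec deg [ 0.03  0.03 -0.  ] yaw x [0.032 0.999]
[.5135,-.3005,.137] ->cm [-0.26 -0.24  3.42]
```

View pics/lid.png

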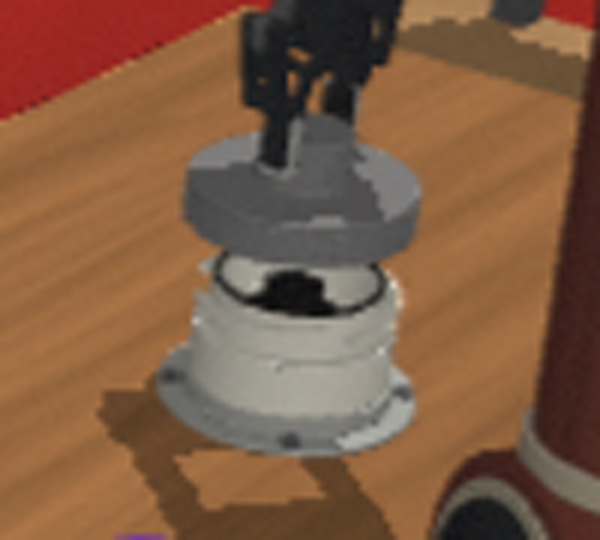

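Run:
```python
from h import *
a=np.linspace(0,6.283,720)
def ext(x,y,z,r):
    p=proj("side",np.c_[x+r*np.cos(a),y+r*np.sin(a),0*a+z]);q=(p-[348,115]+.5)*6
    return q[:,0].min().round(1),q[:,0].max().round(1),"y",q[:,1].min().round(1),q[:,1].max().round(1)
print("ring",ext(.5135,-.3005,.081,.0505))
for z in(.115,.142):print("lid",ext(.516,-.2979,z,.067))
p=[proj("side",[[.5135+d,-.3005+e,.081]])*6 for d,e in((0,0),(.005,0),(0,.005))];print((p[1]-p[0]).round(1),(p[2]-p[0]).round(1))
# measure ring from image: dark ring row/col extents
i=cv2.cvtColor(cv2.imread("pics/lid.png"),cv2.COLOR_BGR2GRAY)
for y in (270,280,290,300): print(y,[int(x) for x in np.where(i[y,200:400]<95)[0]+200][::3])
```

```text
ring (np.float64(211.3), np.float64(383.8), 'y', np.float64(240.9), np.float64(316.9))
lid (np.float64(182.7), np.float64(414.3), 'y', np.float64(178.5), np.float64(276.7))
lid (np.float64(186.9), np.float64(420.8), 'y', np.float64(137.3), np.float64(233.1))
[[-7.2 -2.6]] [[-4.5  2.8]]
270 [213, 216, 219, 281, 284, 287, 290, 293, 296, 299, 302, 370, 373, 376, 379]
280 [213, 216, 219, 222, 225, 267, 270, 273, 276, 279, 282, 285, 288, 291, 294, 297, 300, 303, 306, 309, 312, 315, 318, 321, 378, 381, 384]
290 [223, 226, 229, 232, 235, 262, 265, 268, 271, 274, 277, 280, 283, 286, 289, 292, 295, 298, 301, 304, 307, 310, 313, 316, 319, 322, 377, 380, 383]
300 [235, 238, 241, 244, 247, 250, 253, 256, 259, 262, 265, 268, 271, 274, 277, 280, 283, 286, 289, 292, 295, 298, 301, 304, 307, 310, 313, 316, 319, 322, 325, 364, 367, 370, 373, 376, 379]
```

```bash
python3 -m pendant '{"linear":[[-0.1,-0.1,0.5],[-0.2,-0.2,1],[-0.2,-0.2,1.8],[-0.2,-0.2,2.6],[-0.2,-0.2,3.2],[-0.2,-0.2,3.7],[-0.2,-0.2,3.9],[-0.2,-0.2,3.9],[-0.2,-0.2,3.9],[-0.2,-0.2,3.9]],"rotation":[[0,0,0],[0,0,0],[0,0,0],[0,0,0],[0,0,0],[0,0,0],[0,0,0],[0,0,0],[0,0,0],[0,0,0]],"grip":[1,1,1,1,1,1,1,1,1,1]}'; python3 d.py '[.513,-.301,.128]'
```

```text
time: 17.02
tool_pos: [0.5138, -0.3003, 0.1322]
tool_rot: [0.0, 0.718, 0.696, 0.0]
contact_force: [-0.3, 0.3, -1.4]
gripper_width: 0.611
t 17.02 pos [ 0.5138 -0.3003  0.1322] j6 -2.19 F [-0.3  0.3 -1.4] w 0.611 Mz 0.00
tilt fix rotvec deg [ 0.04  0.03 -0.  ] yaw x [0.032 0.999]
[.513,-.301,.128] ->cm [-0.07 -0.07  0.42]
```

```bash
python3 -m pendant '{"linear":[[0,0,0.05],[0,0,0.1],[0,0,0.15],[0,0,0.2],[0,0,0.25],[0,0,0.3],[0,0,0.35],[0,0,0.4],[0,0,0.4],[0,0,0.4]],"rotation":[[0,0,0],[0,0,0],[0,0,0],[0,0,0],[0,0,0],[0,0,0],[0,0,0],[0,0,0],[0,0,0],[0,0,0]],"grip":[1,1,1,1,1,1,1,1,1,1]}'; python3 d.py
```

```text
time: 17.85
tool_pos: [0.5134, -0.3001, 0.1277]
tool_rot: [-0.0, 0.718, 0.696, -0.0]
contact_force: [-0.2, -0.4, -1.4]
gripper_width: 0.611
t 17.85 pos [ 0.5134 -0.3001  0.1277] j6 -2.19 F [-0.2 -0.4 -1.4] w 0.611 Mz 0.03
tilt fix rotvec deg [-0.01 -0.   -0.  ] yaw x [0.032 0.999]
```

```bash
python3 -m pendant '{"linear":[[0,0,0.03],[0,0,0.06],[0,0,0.09],[0,0,0.12],[0,0,0.15],[0,0,0.18],[0,0,0.21],[0,0,0.24],[0,0,0.25],[0,0,0.25]],"rotation":[[0,0,0],[0,0,0],[0,0,0],[0,0,0],[0,0,0],[0,0,0],[0,0,0],[0,0,0],[0,0,0],[0,0,0]],"grip":[1,1,1,1,1,1,1,1,1,1]}'; python3 d.py
```

```text
time: 18.68
tool_pos: [0.5135, -0.3001, 0.1253]
tool_rot: [0.0, 0.718, 0.696, 0.0]
contact_force: [-0.2, 0.4, -1.7]
gripper_width: 0.606
t 18.68 pos [ 0.5135 -0.3001  0.1253] j6 -2.19 F [-0.2  0.4 -1.7] w 0.606 Mz 0.06
tilt fix rotvec deg [ 0. -0.  0.] yaw x [0.032 0.999]
```

Still free at TCP z 0.125 (edge about 8 mm below the rim). I keep lowering.

```bash
python3 -m pendant '{"linear":[[0,0,0.03],[0,0,0.06],[0,0,0.09],[0,0,0.12],[0,0,0.15],[0,0,0.18],[0,0,0.21],[0,0,0.24],[0,0,0.25],[0,0,0.25]],"rotation":[[0,0,0],[0,0,0],[0,0,0],[0,0,0],[0,0,0],[0,0,0],[0,0,0],[0,0,0],[0,0,0],[0,0,0]],"grip":[1,1,1,1,1,1,1,1,1,1]}'; python3 d.py
```

```text
time: 19.52
tool_pos: [0.5138, -0.3002, 0.1249]
tool_rot: [0.0, 0.718, 0.696, 0.0]
contact_force: [-4.0, 3.2, 10.0]
gripper_width: 0.615
t 19.52 pos [ 0.5138 -0.3002  0.1249] j6 -2.19 F [-4.   3.2 10. ] w 0.615 Mz -0.07
tilt fix rotvec deg [ 0.02  0.   -0.  ] yaw x [0.032 0.999]
```

```bash
python3 -m pendant '{"linear":[[0,0,0.03],[0,0,0.06],[0,0,0.09],[0,0,0.12],[0,0,0.15],[0,0,0.18],[0,0,0.21],[0,0,0.24],[0,0,0.25],[0,0,0.25]],"rotation":[[0,0,0],[0,0,0],[0,0,0],[0,0,0],[0,0,0],[0,0,0],[0,0,0],[0,0,0],[0,0,0],[0,0,0]],"grip":[1,1,1,1,1,1,1,1,1,1]}'; python3 d.py
```

```text
time: 20.35
tool_pos: [0.5141, -0.3003, 0.1247]
tool_rot: [0.0, 0.718, 0.696, 0.0]
contact_force: [-9.8, 6.9, 19.5]
gripper_width: 0.61
t 20.35 pos [ 0.5141 -0.3003  0.1247] j6 -2.19 F [-9.8  6.9 19.5] w 0.610 Mz 0.03
tilt fix rotvec deg [ 0.02  0.   -0.  ] yaw x [0.032 0.999]
```

Contact comes at TCP z≈0.125, with the edge about 8.4 mm below the rim. So the lugs sit about 48° down the ridges and drop off after about 56° more clockwise. I turn clockwise while following down.

```bash
python3 -m pendant '{"linear":[[0,0,0],[0,0,0],[0,0,0.05],[0,0,0.1],[0,0,0.15],[0,0,0.2],[0,0,0.25],[0,0,0.3],[0,0,0.4],[0,0,0.4]],"rotation":[[0,0,6],[0,0,12],[0,0,18],[0,0,24],[0,0,30],[0,0,36],[0,0,42],[0,0,48],[0,0,54],[0,0,57]],"grip":[1,1,1,1,1,1,1,1,1,1]}'; python3 d.py '[.5135,-.3005,.1154]'
```

```text
time: 21.18
tool_pos: [0.5133, -0.3021, 0.1187]
tool_rot: [0.002, 0.964, 0.268, -0.001]
contact_force: [-5.3, -4.3, 4.6]
gripper_width: 0.609
t 21.18 pos [ 0.5133 -0.3021  0.1187] j6 -1.19 F [-5.3 -4.3  4.6] w 0.609 Mz 0.29
tilt fix rotvec deg [ 0.22  0.22 -0.  ] yaw x [0.857 0.516]
[.5135,-.3005,.1154] ->cm [ 0.1  -0.12  0.33]
```

```bash
python3 -m pendant '{"linear":[[0,0,0.05],[0,0,0.1],[0,0,0.15],[0,0,0.2],[0,0,0.25],[0,0,0.3],[0,0,0.3],[0,0,0.3],[0,0,0.3],[0,0,0.3]],"rotation":[[0,0,2],[0,0,4],[0,0,6],[0,0,8],[0,0,10],[0,0,12],[0,0,12],[0,0,12],[0,0,12],[0,0,12]],"grip":[1,1,1,1,1,1,1,1,1,1]}'; python3 d.py '[.5135,-.3005,.1154]'
```

```text
time: 22.02
tool_pos: [0.514, -0.3008, 0.1147]
tool_rot: [0.001, 0.986, 0.166, 0.001]
contact_force: [-2.2, 0.9, 5.7]
gripper_width: 0.612
t 22.02 pos [ 0.514  -0.3008  0.1147] j6 -0.99 F [-2.2  0.9  5.7] w 0.612 Mz -0.22
tilt fix rotvec deg [ 0.11 -0.05  0.  ] yaw x [0.945 0.327]
[.5135,-.3005,.1154] ->cm [-0.04 -0.05 -0.07]
```

The lid dropped onto the ring (z 0.1147, light contact), so the lugs are in the gaps. About 80° to snug. I turn 55° first and watch torque and height.

```bash
python3 -m pendant '{"linear":[[0,0,0],[0,0,0],[0,0,0],[0,0,0],[0,0,0],[0,0,0],[0,0,0],[0,0,0],[0,0,0],[0,0,0]],"rotation":[[0,0,6],[0,0,12],[0,0,18],[0,0,24],[0,0,30],[0,0,36],[0,0,42],[0,0,48],[0,0,54],[0,0,55]],"grip":[1,1,1,1,1,1,1,1,1,1]}'; python3 d.py '[.5135,-.3005,.1154]'
```

```text
time: 22.85
tool_pos: [0.5142, -0.3011, 0.1149]
tool_rot: [0.001, 0.951, -0.309, 0.001]
contact_force: [-0.4, -0.4, 4.8]
gripper_width: 0.612
t 22.85 pos [ 0.5142 -0.3011  0.1149] j6 -0.03 F [-0.4 -0.4  4.8] w 0.612 Mz 0.22
tilt fix rotvec deg [ 0.05 -0.17  0.  ] yaw x [ 0.809 -0.588]
[.5135,-.3005,.1154] ->cm [-0.09 -0.   -0.05]
```

```bash
python3 -m pendant '{"linear":[[0,0,0],[0,0,0],[0,0,0],[0,0,0],[0,0,0],[0,0,0],[0,0,0],[0,0,0],[0,0,0],[0,0,0]],"rotation":[[0,0,1],[0,0,2],[0,0,3],[0,0,4],[0,0,5],[0,0,6],[0,0,7],[0,0,8],[0,0,9],[0,0,10]],"grip":[1,1,1,1,1,1,1,1,1,1]}'; python3 d.py '[.5135,-.3005,.1154]'
```

```text
time: 23.68
tool_pos: [0.5141, -0.3012, 0.1148]
tool_rot: [0.001, 0.921, -0.39, 0.001]
contact_force: [-3.1, -0.8, 6.2]
gripper_width: 0.608
t 23.68 pos [ 0.5141 -0.3012  0.1148] j6 0.15 F [-3.1 -0.8  6.2] w 0.608 Mz 0.18
tilt fix rotvec deg [ 0.04 -0.16 -0.  ] yaw x [ 0.696 -0.718]
[.5135,-.3005,.1154] ->cm [-0.09 -0.01 -0.06]
```

```bash
python3 -m pendant '{"linear":[[0,0,0],[0,0,0],[0,0,0],[0,0,0],[0,0,0],[0,0,0],[0,0,0],[0,0,0],[0,0,0],[0,0,0]],"rotation":[[0,0,0.8],[0,0,1.6],[0,0,2.4],[0,0,3.2],[0,0,4],[0,0,4.8],[0,0,5.6],[0,0,6.4],[0,0,7.2],[0,0,8]],"grip":[1,1,1,1,1,1,1,1,1,1]}'; python3 d.py '[.5135,-.3005,.1154]'
```

```text
time: 24.52
tool_pos: [0.514, -0.3009, 0.1146]
tool_rot: [0.001, 0.892, -0.453, 0.001]
contact_force: [-1.7, 0.5, 5.3]
gripper_width: 0.612
t 24.52 pos [ 0.514  -0.3009  0.1146] j6 0.29 F [-1.7  0.5  5.3] w 0.612 Mz 0.38
tilt fix rotvec deg [ 0.01 -0.13 -0.  ] yaw x [ 0.59  -0.807]
[.5135,-.3005,.1154] ->cm [-0.06  0.02 -0.08]
```

```bash
python3 -m pendant '{"linear":[[0,0,0],[0,0,0],[0,0,0],[0,0,0],[0,0,0],[0,0,0],[0,0,0],[0,0,0],[0,0,0],[0,0,0]],"rotation":[[0,0,0.8],[0,0,1.6],[0,0,2.4],[0,0,3.2],[0,0,4],[0,0,4.8],[0,0,5.6],[0,0,6.4],[0,0,7.2],[0,0,8]],"grip":[1,1,1,1,1,1,1,1,1,1]}'; python3 d.py '[.5135,-.3005,.1154]'
```

```text
time: 25.35
tool_pos: [0.5134, -0.3003, 0.114]
tool_rot: [0.001, 0.858, -0.513, 0.0]
contact_force: [-3.2, 0.9, 4.7]
gripper_width: 0.61
t 25.35 pos [ 0.5134 -0.3003  0.114 ] j6 0.42 F [-3.2  0.9  4.7] w 0.610 Mz 0.71
tilt fix rotvec deg [ 0.05 -0.03 -0.  ] yaw x [ 0.473 -0.881]
[.5135,-.3005,.1154] ->cm [ 0.02  0.   -0.14]
```

```bash
python3 -m pendant '{"linear":[[0,0,0],[0,0,0],[0,0,0],[0,0,0],[0,0,0],[0,0,0],[0,0,0],[0,0,0],[0,0,0],[0,0,0]],"rotation":[[0,0,0.4],[0,0,0.8],[0,0,1.2],[0,0,1.6],[0,0,2],[0,0,2.4],[0,0,2.8],[0,0,3.2],[0,0,3.6],[0,0,4]],"grip":[1,1,1,1,1,1,1,1,1,1]}'; python3 d.py '[.5135,-.3005,.1154]'
```

```text
time: 26.18
tool_pos: [0.5134, -0.3003, 0.1138]
tool_rot: [0.001, 0.84, -0.543, 0.0]
contact_force: [-3.0, 0.9, 4.9]
gripper_width: 0.609
t 26.18 pos [ 0.5134 -0.3003  0.1138] j6 0.49 F [-3.   0.9  4.9] w 0.609 Mz 0.92
tilt fix rotvec deg [ 0.05 -0.04 -0.  ] yaw x [ 0.41  -0.912]
[.5135,-.3005,.1154] ->cm [ 0.02 -0.   -0.16]
```

Torque has clearly risen (0.2 to 0.9 N m) and the estimated squash is about 1.8 to 2 mm. I stop, release and rise.

```bash
python3 -m pendant '{"linear":[[0,0,0],[0,0,0],[0,0,0],[0,0,0],[0,0,0],[0,0,-0.5],[0,0,-3],[0,0,-6],[0,0,-9],[0,0,-12]],"rotation":[[0,0,0],[0,0,0],[0,0,0],[0,0,0],[0,0,0],[0,0,0],[0,0,0],[0,0,0],[0,0,0],[0,0,0]],"grip":[0.25,0.25,0.2,0.1,0.1,0.1,0,0,0,0]}'; python3 d.py '[.40,-.05,.25]'
```

```text
time: 27.02
tool_pos: [0.5133, -0.2999, 0.2348]
tool_rot: [-0.0, 0.839, -0.544, -0.0]
contact_force: [0.4, -0.6, -0.3]
gripper_width: 0.998
t 27.02 pos [ 0.5133 -0.2999  0.2348] j6 0.50 F [ 0.4 -0.6 -0.3] w 0.998 Mz -0.02
tilt fix rotvec deg [-0.    0.01  0.  ] yaw x [ 0.409 -0.913]
[.40,-.05,.25] ->cm [-27.44   0.12  -1.52]
```

```bash
python3 -m pendant '{"linear":[[-1,-1,-4],[-3,-2,-6],[-6,-4,-6],[-9,-6,-6],[-12,-9,-6],[-15,-12,-6],[-18,-14,-6],[-20,-16,-6],[-21,-17,-6],[-21,-17,-6]],"rotation":[[0,0,0],[0,0,0],[0,0,0],[0,0,0],[0,0,0],[0,0,0],[0,0,0],[0,0,0],[0,0,0],[0,0,0]],"grip":[0,0,0,0,0,0,0,0,0,0]}'
python3 - <<'E'
from h import *
def c(n,x,y,w,h,k):
    i=manip.grab_frame(n);return i[:,:,::-1],cv2.resize(i[y:y+h,x:x+w,::-1],None,fx=k,fy=k,interpolation=cv2.INTER_CUBIC)
t,a=c("top",405,180,80,80,5);s,b=c("side",358,120,80,80,5)
cv2.imwrite("pics/top9.png",t);cv2.imwrite("pics/side9.png",s);cv2.imwrite("pics/fin.png",np.vstack([np.hstack([a,b]),cv2.resize(t[90:240,120:480],(800,333))[:200]]))
E
```

```text
time: 27.85
tool_pos: [0.5832, -0.0365, 0.2936]
tool_rot: [-0.0, 0.84, -0.542, 0.0]
contact_force: [0.2, -1.0, -0.3]
gripper_width: 1.002
```

View pics/fin.png

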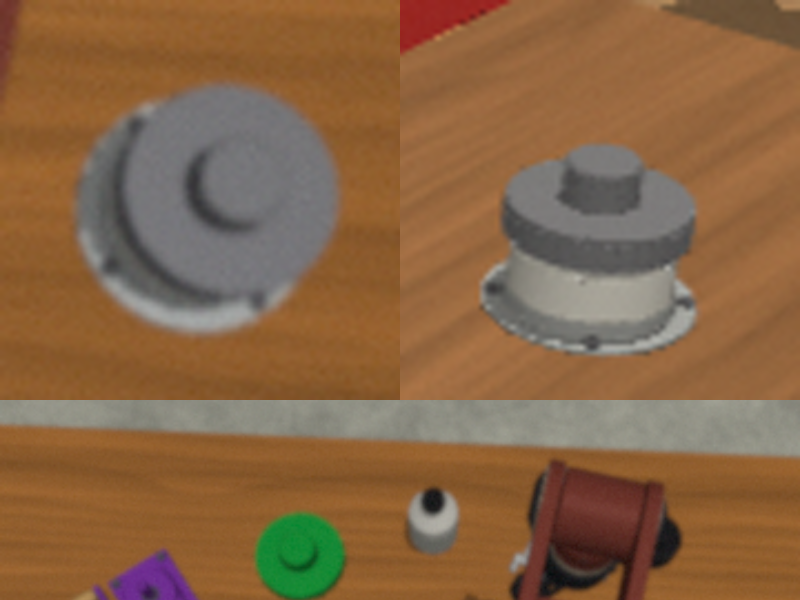

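The lid sits level and centred on the tub (side crop, knob at 602,170) and the gripper is clear. I hand in.

```bash
python3 -c "
from plant import manip
print(manip.job_done())"; python3 d.py
```

```text
the job is handed in; nothing more can be done
None
the job is handed in; nothing more can be done
```

The job is handed in at about 28 s of the 67 s allowed: the wound spool is in the tub and the lid is screwed down snug.

**Spool:** I drew it straight up off the spindle by its button and lowered it upright to the tub floor. An upward contact force of about 6 N showed it had landed, and I let go after that.

**Lid:** I centred it by gripping its knob twice, at right angles, and set it on the neck. Its lugs landed on the thread ridges, so I turned it clockwise until it dropped onto the sealing ring. About 85° further on, the torque had risen from about 0.2 to 0.92 N m, and I stopped there. From the height reading I put the squash at about 1.8 mm, give or take 0.5 mm, because I could not read the seal directly.

**Last checks:** The final pictures show the lid level and centred on the tub, and the gripper is open with only sensor noise on the force reading. The arm hid the wrench and the empty spool in the last top view, so I did not re-measure any of the bystanders. No contact was felt near them. No check failed. The only disagreement was between first position estimates from the two cameras, up to about 1 cm; I resolved it with a refined fit and the grips.

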